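# Push a boxed candle home in its display lane

## Task

Restock the counter display: the candle carton standing askew on the open front of the deck belongs in the empty middle lane. Straighten it up with your fingertips and push it gently down the lane until it is fully home against the back stop and standing square, with neither the carton nor the hand ever touching the rails on either side, whose edges scuff the cartons. Only push it along the deck, do not pick it up or tip it; leave the other goods as they are and take the hand away at the end.

Things in the scene. Friction and masses are not known exactly. Their poses are not given: they have to be found in the camera images.
- rack: three-lane counter display, fixed: dark wooden deck, 330 x 350 mm, top 18 mm above the counter. Origin on the counter, on the middle lane's centre line; +x points down the lanes to the stop, +y to the left lane. Deck: x -180 (open front) to +150 mm; bare up to x -30 mm, where the rails begin. Lane centres y +112, 0, -112 mm, each 106 mm wide inside. Carton home: its centre at x +85 mm.
- rail_left: left divider rail of the middle lane, fixed: upright aluminium strip 6 mm thick, from rack x -30 to +130 mm, top 25 mm above the deck (43 mm above the counter). Origin on the deck's top at rack x 0, y +56 mm; inner face at rack y +53 mm; axes as the rack's. A like outer rail stands at rack y +168 mm.
- rail_right: right divider rail of the middle lane, same size, origin on the deck's top at rack x = 0, y = -56 mm; its inner face is at rack y = -53 mm. A like outer rail stands at rack y = -168 mm.
- stop: back stop, fixed: dark wooden bar across the rear of all lanes, 16 mm thick, top 40 mm above the deck. Origin on the deck's top at rack x = 0, y = 0; its front face, which the carton is pushed against, is at rack x = +130 mm.
- carton: the candle carton to push: closed square cardboard box with a paper band, 90 x 90 mm on plan, 85 mm tall, 0.3 to 0.65 kg, slides on the deck. Stands loose on the deck's bare front, up to 30 mm out of line and turned up to 17 degrees from the lane. Origin at the centre of its underside; x is to point along the lane (rack x), z up.
- carton_centre (a point): centre of that carton, half-way up (42.5 mm above the deck's top); axes as the carton's.
- stock_box: another carton, same size and looks, already standing at the back of an outer lane; leave alone. Origin at the centre of its underside.
- stock_tin: round steel candle tin, 79 mm diameter, 62 mm tall, standing at the back of the other outer lane; leave alone. Origin at the centre of its underside.
- jar: amber glass candle jar, 68 mm diameter, 95 mm tall, standing on the counter beside the display; leave alone. Origin at the centre of its underside.
- pumpkin: small ornamental pumpkin, about 95 mm diameter, 75 mm tall, standing on the counter beside the display; leave alone. Origin at the centre of its underside.
Mind the look-alikes: they are no part of the job. Leave any green look-alike of the carton alone.

How it is judged:
On the way:
1. the carton stands in line in the mouth of the middle lane, its leading half between the rails (x of carton in the frame of rack between -0.03 and 0.05 m and y of carton in the frame of rack between -0.008 and 0.008 m and angle between the x axis of carton and the x axis of rack, either way round below 0.15 rad), for 0.1 s.
At the end, for the whole second after the job is handed in: The carton stands upright at rest on the deck in the middle lane, within 5 mm of touching the back stop, clear between the rails and square to the lane within 0.06 rad; the other goods have moved less than 8 mm (x of carton in the frame of rack between 0.08 and 0.088 m and y of carton in the frame of rack between -0.008 and 0.008 m and z of carton in the frame of rack between 0.015 and 0.021 m and angle between the x axis of carton and the x axis of rack, either way round below 0.06 rad and angle between carton's own z axis and vertical below 0.04 rad and linear speed of carton below 0.01 m/s and distance of each of stock_box, stock_tin, jar, pumpkin from where it was at the start of the episode below 0.008 m).
It fails at once if anything touches a rail of the middle lane (more than 0.1 N) (contact force between any of rail_left, rail_right and anything else above 0.1 N).
It fails at once if the carton is lifted (10 mm) or tipped (0.2 rad) (z of carton in the frame of rack above 0.028 m or angle between carton's own z axis and vertical above 0.2 rad).
It fails at once if the carton is shoved roughly: faster than 0.35 m/s, or rammed against the stop with more than 60 N (linear speed of carton above 0.35 m/s or contact force between carton and stop above 60 N).
It fails at once if other goods are disturbed: moved 8 mm or tipped 0.3 rad (distance of any of stock_box, stock_tin, jar, pumpkin from where it was at the start of the episode above 0.008 m or angle between any of stock_box, stock_tin, jar, pumpkin's own z axis and vertical above 0.3 rad).
It also fails if it takes over 72 s, if anything falls off the work surface, if the arm or the gripper's body presses on something with over 40 N, if the wrist force passes 120 N, or if a joint passes its speed limit or range.

## Robot

A 6-joint arm with a two-finger parallel gripper is mounted at the origin on the work surface. World frame = base frame: x ahead of the robot, y to its left, z up, the work surface at z = 0. Lengths are in m, angles in rad, forces in N, time in s.
With the tool pointing down it reaches from about 0.35 to 0.775 m from the base axis. Payload 7.3 kg.
Tool frame: the origin (TCP) lies on the centre line of the jaws, within the pads' length; the fingertips stand bot.finger_overhang ahead of it and the grasp point (between the pads) lies 11 mm behind it (bot.finger_overhang is the distance from the TCP to the fingertips, in m); z points along the fingers, x is the direction in which the jaws open and shut, and the axes are right-handed (so a half turn about z gives the same grasp; the last joint's range is limited). The gripper opens to 92 mm and grips with 3 to 60 N. Pads are 19 mm wide; open, the fingers measure 130 mm over their backs; the gripper's body (75 mm by 190 mm) begins 47 mm behind the grasp point.
Start: joints at [1.141, 0.342, 1.524, -0, 1.275, -0.146], TCP at [0.147, 0.504, 0.235] pointing down, gripper open.
Joint ranges: [-2.53, 2.53], [-0.77, 2.02], [0.04, 2.7], [-1, 4.14], [0.28, 2.66], [-3.11, 3.11]. Speed limits (rad/s): [2.57, 2.57, 3.14, 3.14, 3.14, 3.14].

## Interface

Orientations are given as a 3x3 rotation matrix whose columns are the frame's x, y, z axes.
In Python, from rig import bot gives the robot as it stands.
- The arm moves only by the tool move_arm, never from a script. Its argument "steps" is a list of rows, each an object of numbers: "tx", "ty", "tz": the shift along the tool's x, y, z in m; "ax", "ay", "az": the turn, a rotation vector about the tool's x, y, z in degrees; "hand": the opening, from 0 (shut) to 1 (fully open). In form: [{"tx": .., "ty": .., "tz": .., "ax": .., "ay": .., "az": .., "hand": ..}, ...]. A call has 1 to 8 rows; each row shifts and turns the commanded pose from where the row before left it, along the tool's axes as they then stand; what a row does not reach is not made up. A row lasts 1/8 s, in which the tool goes at most 62.5 mm and 10.7 degrees, less where a joint would pass 70% of its speed; a pose out of reach is approached as far as the arm can. A call with a gripper value outside its range is refused whole. The fingers move at their own pace and stop on an object; "force" is the grip in N (left out, the last holds). Time passes only in rows, so rows that do not move let the fingers close. It gives the time, the measured TCP pose, the force and the opening at its end, in the units of the state.
- bot.read_state(): the state, without advancing time (a new reading comes with each control period).
- bot.get_image(name): name is "side" or "top"; returns the picture (384x512x3 uint8, red, green, blue); there is no depth.
- bot.get_calibration(name): a dict with "K" (3x3 intrinsics, pixels), "R" (3x3) and "t" (3): a world point X has camera coordinates R X + t. Camera axes: x right, y down, z forward; pixel columns grow to the right and rows downward; lengths in m; the calibration is good to about 2 mm. A picture is of the moment at which its call begins. get_calibration takes no time and is no camera call.
- bot.job_done(): hands the job in, once; it reports no verdict.
The state is a dict: "t": time; "joint_positions": joint angles; "joint_velocities": joint speeds; "tau": joint torques, N m; "position": TCP position; "orientation": TCP orientation; "wrist_force": force on the tool from outside, world axes, zero at the start; "moment": the same for the moment, N m; "width": finger opening in m.
Only numpy, scipy, OpenCV 4.12 (cv2) and the standard library are available. Lean on these libraries where they do the work, as an engineer would, in place of code of your own. Each camera call takes 0.05 s, during which the arm holds its last target.

## Working session

There is one attempt and no reset: what is moved stays moved. The work goes in short steps, Python scripts to look and compute and a tool call to move; the robot and the scene stay as the last step left them, time stands still between calls to the robot, and variables do not carry over. Pictures are saved under pics/ and viewed, and the job is handed in when it is done.

Besides the shell and the picture viewer there is one more tool, called after "Call:" as a command line: name --argument value ..., lists and objects as JSON in quotes. move_arm: Moves the arm, as the interface text tells. Its arguments: {"type":"object","properties":{"steps":{"type":"array"},"force":{"type":"number"}},"required":["steps"]}

```bash
ls; mkdir -p pics; python3 - <<'E'
from rig import bot
import cv2,numpy as np
np.set_printoptions(precision=4,suppress=True)
for n in("side","top"):
    im=bot.get_image(n); cv2.imwrite(f"pics/{n}0.png",im[:,:,::-1]); c=bot.get_calibration(n); print(n,c["K"],c["R"],c["t"])
print(bot.finger_overhang); s=bot.read_state(); print(s)
E
```

```text
pics
side [[441.7445   0.     250.8666]
 [  0.     441.7445 188.5392]
 [  0.       0.       1.    ]] [[ 0.7771 -0.6293  0.0139]
 [-0.4309 -0.548  -0.7169]
 [ 0.4588  0.5511 -0.697 ]] [-0.3758  0.2829  0.8665]
top [[381.3233   0.     264.1805]
 [  0.     381.3233 197.2277]
 [  0.       0.       1.    ]] [[ 0.016  -0.9998 -0.0091]
 [-0.9936 -0.0148 -0.1117]
 [ 0.1116  0.0108 -0.9937]] [0.0303 0.5308 0.8536]
0.008
{'t': 0.1, 'joint_positions': array([ 1.141 ,  0.3427,  1.5249, -0.    ,  1.2754, -0.146 ]), 'joint_velocities': array([-0.0006, -0.001 , -0.0019, -0.    , -0.0013,  0.0005]), 'tau': array([  0.0016, -43.1995, -24.4697,   0.072 ,   0.0525,  -0.0001]), 'position': array([0.1468, 0.5037, 0.2341]), 'orientation': array([[ 0.28  ,  0.96  , -0.0006],
       [ 0.96  , -0.28  , -0.0013],
       [-0.0014, -0.0002, -1.    ]]), 'wrist_force': array([1.0061, 0.0492, 0.6942]), 'moment': array([-0.0104, -0.0111, -0.0549]), 'width': 0.09170159337392349}
```

View pics/side0.png

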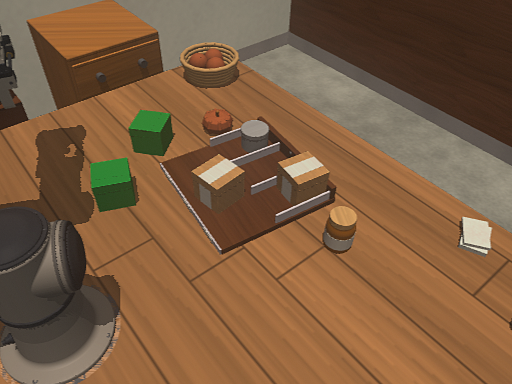

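View pics/top0.png

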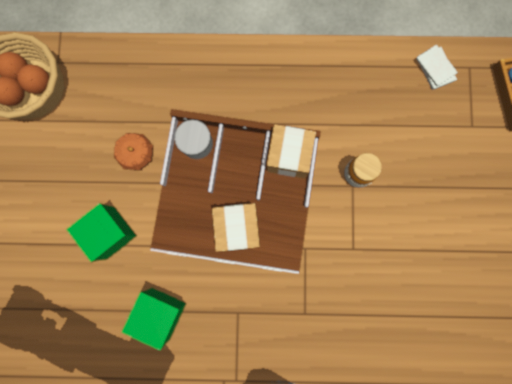

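Carton candidates in the top view: the tan box on the bare front at (236,228), the stock box at (291,150) in the right lane, and green look-alikes at (100,232) and (153,320). I choose (236,228) and check it in a crop.

```bash
python3 - <<'E'
import cv2
im=cv2.imread("pics/top0.png")[100:280,140:330]
cv2.imwrite("pics/top0c.png",cv2.resize(im,None,fx=4,fy=3.3333*1.0 if 0 else 4/1.25*1.25*0.8*1.0 if 0 else 3.3,interpolation=cv2.INTER_CUBIC) if 0 else cv2.resize(im,(633,600),interpolation=cv2.INTER_CUBIC))
im=cv2.imread("pics/side0.png")[110:255,155:345]
cv2.imwrite("pics/side0c.png",cv2.resize(im,None,fx=4,fy=4,interpolation=cv2.INTER_CUBIC))
E
```

```text
(no output)
```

View pics/top0c.png

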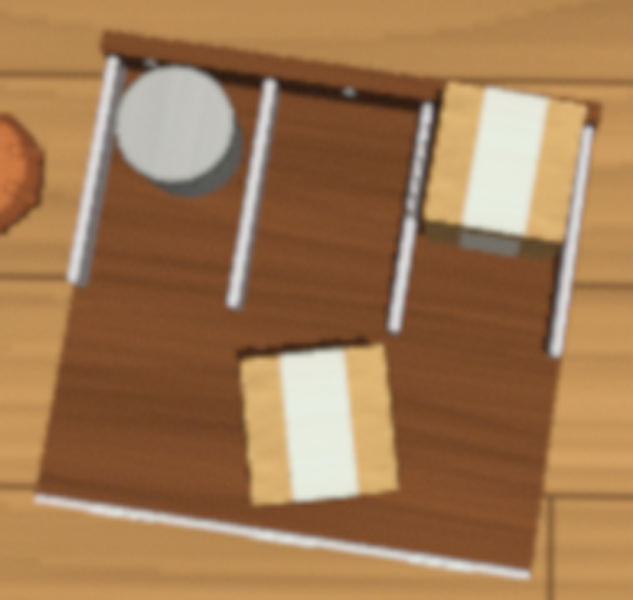

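View pics/side0c.png

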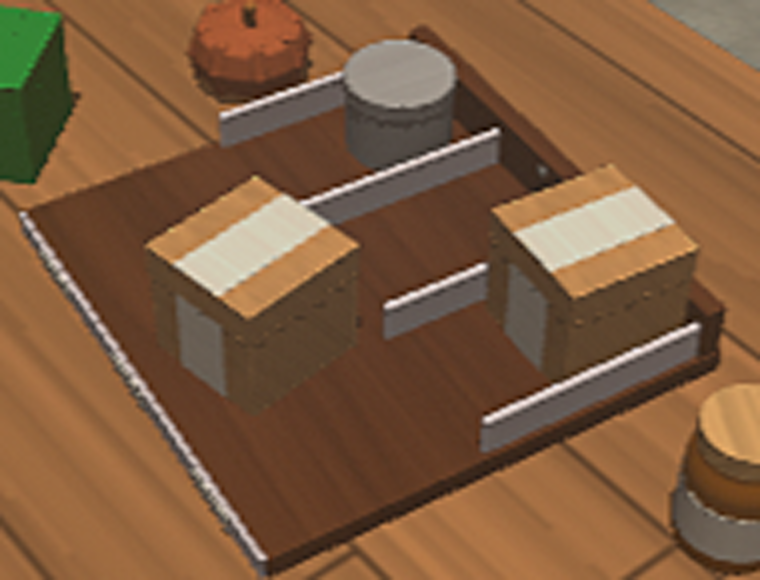

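```bash
cat > h.py <<'E'
import cv2,numpy as np
np.set_printoptions(precision=4,suppress=True)
from rig import bot
def ray(n,uv,z):
    c=bot.get_calibration(n);K,R,t=c["K"],c["R"],c["t"]
    uv=np.atleast_2d(uv).astype(float);d=np.c_[uv,np.ones(len(uv))]@np.linalg.inv(K).T@R
    o=-R.T@t
    return o[:2]+d[:,:2]*((z-o[2])/d[:,2])[:,None]
def proj(n,X):
    c=bot.get_calibration(n);p=(c["R"]@np.atleast_2d(X).T).T+c["t"];p=p@c["K"].T;return p[:,:2]/p[:,2:]
def rigid(A,B): # B = R A + t
    a,b=A.mean(0),B.mean(0);U,_,V=np.linalg.svd((A-a).T@(B-b));R=(V.T@np.diag([1,np.linalg.det(V.T@U.T)])@U.T)
    return R,b-R@a
E
python3 - <<'E'
from h import *
im=cv2.imread("pics/top0.png")
c=bot.get_calibration("top");print("cam",-c["R"].T@c["t"])
s=3
big=cv2.resize(im,None,fx=s,fy=s,interpolation=cv2.INTER_CUBIC)
hsv=cv2.cvtColor(big,cv2.COLOR_BGR2HSV)
def comps(m,lo,hi):
    for k in cv2.findContours(m,cv2.RETR_EXTERNAL,cv2.CHAIN_APPROX_NONE)[0]:
        a=cv2.contourArea(k)
        if lo<a<hi:
            r=cv2.minAreaRect(k); ctr=(np.array(r[0])+.5)/s-.5
            if 140<ctr[0]<330 and 100<ctr[1]<285: yield a,ctr,(cv2.boxPoints(r)+.5)/s-.5,np.array(r[1])/s,k
m=((hsv[...,1]<60)&(hsv[...,2]>135)).astype(np.uint8)*255
for a,ctr,b,wh,k in comps(m,60,1e5): print("W",a,ctr,wh,"\n",b)
m=((hsv[...,2]>150)).astype(np.uint8)*255
for a,ctr,b,wh,k in comps(m,5000,5e4):
    print("B",a,ctr,wh); w=ray("top",b,.103);print(w,w.mean(0),[np.linalg.norm(w[i]-w[i-1]) for i in range(4)])
E
```

```text
cam [0.4316 0.029  0.9078]
W 3768.5 [224.3094 260.653 ] [149.8796   3.6618] 
 [[149.9897 250.8591]
 [150.5567 247.2415]
 [298.629  270.4469]
 [298.062  274.0645]]
W 7708.5 [235.1271 227.104 ] [44.9425 19.8676] 
 [[223.0066 205.7327]
 [242.7756 203.7558]
 [247.2475 248.4753]
 [227.4786 250.4522]]
W 2087.0 [311.0615 172.0318] [ 4.0921 70.0961] 
 [[304.1915 206.4609]
 [313.8785 137.0373]
 [317.9314 137.6028]
 [308.2444 207.0264]]
W 1847.0 [263.0861 164.8996] [ 4.2283 69.1607] 
 [[255.6045 198.727 ]
 [266.391  130.4126]
 [270.5676 131.0721]
 [259.7811 199.3865]]
W 7220.0 [291.1069 148.1169] [19.3674 43.0215] 
 [[277.8322 167.6174]
 [285.3087 125.2506]
 [304.3815 128.6163]
 [296.9049 170.9832]]
W 2483.0 [215.0045 157.696 ] [ 4.6559 69.6506] 
 [[206.8258 191.6273]
 [218.5942 122.9781]
 [223.1832 123.7647]
 [211.4147 192.4139]]
W 8548.5 [191.7568 136.7244] [35.3685 34.1625] 
 [[173.0415 152.6693]
 [175.1725 118.5733]
 [210.4721 120.7795]
 [208.3411 154.8755]]
W 2256.0 [167.5496 150.5843] [ 4.3946 69.0494] 
 [[159.1758 184.15  ]
 [171.6006 116.2277]
 [175.9234 117.0185]
 [163.4986 184.9408]]
B 17505.5 [234.9637 227.137 ] [45.241  45.1415]
[[0.4997 0.1518]
 [0.5107 0.0567]
 [0.4162 0.0455]
 [0.4054 0.1393]] [0.458  0.0983] [np.float64(0.0951681650766908), np.float64(0.09572413947027049), np.float64(0.09517992968535967), np.float64(0.094462029933921)]
B 8190.0 [191.6667 136.6667] [33.3333 34.6667]
[[0.6883 0.2361]
 [0.6893 0.1605]
 [0.6154 0.1581]
 [0.6144 0.233 ]] [0.6519 0.1969] [np.float64(0.07405312004751911), np.float64(0.0756174570023395), np.float64(0.07397254638261026), np.float64(0.07486161491587925)]
```

```bash
cat >> h.py <<'E'
from scipy.optimize import least_squares
E
python3 - <<'E'
from h import *
C=np.array([[167.5496,150.5843],[215.0045,157.696],[263.0861,164.8996],[311.0615,172.0318]])
W=ray("top",C,.043);A=np.array([[.05,.168],[.05,.056],[.05,-.056],[.05,-.168]])
print(W)
R,t=rigid(A,W);print("centres",np.degrees(np.arctan2(R[1,0],R[0,0])),t,(W-A@R.T-t)*1e3)
# ends
F=np.array([[161.3,184.5],[209.1,192.0],[257.7,199.1],[306.2,206.7]]);B=np.array([[173.8,116.6],[220.9,123.4],[268.5,130.7],[315.9,137.3]])
Wf,Wb=ray("top",F,.043),ray("top",B,.043)
print("lens",np.linalg.norm(Wf-Wb,axis=1),np.degrees(np.arctan2((Wb-Wf)[:,1],(Wb-Wf)[:,0])))
# deck front lip corners
L=ray("top",[[150.2,249.5],[298.4,272.2]],.018);d=L[0]-L[1];print("lip",L,np.linalg.norm(d),np.degrees(np.arctan2(-d[0],d[1])))
inv=lambda p:(np.atleast_2d(p)-t)@R
print("lip in rack",inv(L)); print("ends in rack",inv(Wf),inv(Wb))
# carton
q=ray("top",[[234.96,227.137]],.103);print("carton rack",inv(q))
# side check: rail top ends (full px): left back (154.5+499/4..)
s=lambda u,v:(155+u/4-.4,110+v/4-.4)
S=[s(385,303),s(302,205),s(498,131),s(484,421),s(697,327),s(221,117)]
print("side rail ends rack",inv(ray("side",S,.043)))
S=[s(254,177),s(357,243),s(248,319),s(148,244)]
w=ray("side",S,.103);print("side carton rack",inv(w),inv(w.mean(0)))
S=[s(24,214),s(265,563)];print("side lip",inv(ray("side",S,.018)))
d=ray("top",[[223.0066,205.7327],[227.4786,250.4522],[242.7756,203.7558],[247.2475,248.4753]],.103);v=d[0]-d[1];print("band ang",np.degrees(np.arctan2(v[1],v[0])))
E
```

```text
[[ 0.6343  0.2642]
 [ 0.619   0.1535]
 [ 0.6037  0.0421]
 [ 0.5886 -0.0684]]
centres -7.821638076922961 [0.5618 0.1047] [[ 0.0171 -0.0736]
 [ 0.0093  0.1748]
 [-0.0937 -0.3016]
 [ 0.0673  0.2004]]
lens [0.1625 0.1634 0.162  0.1634] [-7.7576 -7.8834 -7.9046 -7.6986]
lip [[ 0.4057  0.301 ]
 [ 0.3596 -0.0427]] 0.3467280807511613 -7.6387403056714085
lip in rack [[-0.1815  0.1732]
 [-0.1804 -0.1735]]
ends in rack [[-0.0303  0.1679]
 [-0.0309  0.0563]
 [-0.0302 -0.0562]
 [-0.0308 -0.1679]] [[ 0.1322  0.168 ]
 [ 0.1325  0.0561]
 [ 0.1318 -0.0565]
 [ 0.1327 -0.1676]]
carton rack [[-0.1023 -0.0205]]
side rail ends rack [[-0.0254 -0.0506]
 [-0.0243  0.0582]
 [ 0.1331  0.0585]
 [-0.0271 -0.166 ]
 [ 0.1311 -0.1672]
 [-0.0271  0.1699]]
side carton rack [[-0.0703  0.0351]
 [-0.0461 -0.0506]
 [-0.1332 -0.0753]
 [-0.1546  0.0118]] [[-0.1011 -0.0198]]
side lip [[-0.1788  0.1712]
 [-0.1794 -0.1753]]
band ang 7.2932307703136505
```

Tan box confirmed. Rack origin is about (0.562, 0.105) with yaw -7.8°; the carton sits at rack (-102, -20) mm, turned about +15°. Plan: with two half-open fingertips kept above rail height, push it sideways until centred and square, then push from behind.

```bash
cat >> h.py <<'E'
YAW=np.radians(-7.8);RR=np.array([[np.cos(YAW),-np.sin(YAW)],[np.sin(YAW),np.cos(YAW)]]);RT=np.array([.5618,.1047])
def inrack(p): return (np.atleast_2d(p)-RT)@RR
def delta(rx,ry,z,toolyaw_rack):
    s=bot.read_state();p=s["position"];O=s["orientation"]
    w=np.r_[RR@[rx,ry]+RT,z]
    y=np.arctan2(O[1,0],O[0,0]);dy=np.degrees(np.radians(toolyaw_rack)+YAW-y);dy=(dy+180)%360-180
    print("t",s["t"],"tcp rack mm",inrack(p[:2])*1e3,"z",p[2],"tilt",O[:,2],"F",s["wrist_force"],"w",s["width"])
    print("yaw in rack",np.degrees(y-YAW),"az needed",-dy,"| tool delta now",O.T@(w-p)*1e3)
    a=np.radians(toolyaw_rack)+YAW;T=np.array([[np.cos(a),np.sin(a),0],[np.sin(a),-np.cos(a),0],[0,0,-1]])
    print("tool delta mm after turning",T.T@(w-p)*1e3)
E
python3 -c "
from h import *
delta(-.105,-.105,.235,0)"
```

```text
t 0.1 tcp rack mm [[-465.2583  338.9557]] z 0.23410632467653916 tilt [-0.0006 -0.0013 -1.    ] F [1.0061 0.0492 0.6942] w 0.09170159337392349
yaw in rack 81.53898857929644 az needed 81.53898857929644 | tool delta now [-386.1176  421.6593   -0.4283]
tool delta mm after turning [360.2583 443.9557  -0.8937]
```

Call:
move_arm --steps '[{"az": 10.2, "hand": 0.54}, {"az": 10.2}, {"az": 10.2}, {"az": 10.2}, {"az": 10.2}, {"az": 10.2}, {"az": 10.2}, {"az": 10.1}]'

```text
schema error: expected keys tx, ty, tz, ax, ay, az, hand
```

```bash
python3 -c "
from h import *
delta(-.105,-.105,.235,0)"
```

```text
t 0.1 tcp rack mm [[-465.2583  338.9557]] z 0.23410632467653916 tilt [-0.0006 -0.0013 -1.    ] F [1.0061 0.0492 0.6942] w 0.09170159337392349
yaw in rack 81.53898857929644 az needed 81.53898857929644 | tool delta now [-386.1176  421.6593   -0.4283]
tool delta mm after turning [360.2583 443.9557  -0.8937]
```

All keys are required in each row.

Call:
move_arm --steps '[{"tx": 0, "ty": 0, "tz": 0, "ax": 0, "ay": 0, "az": 10.2, "hand": 0.54}, {"tx": 0, "ty": 0, "tz": 0, "ax": 0, "ay": 0, "az": 10.2, "hand": 0.54}, {"tx": 0, "ty": 0, "tz": 0, "ax": 0, "ay": 0, "az": 10.2, "hand": 0.54}, {"tx": 0, "ty": 0, "tz": 0, "ax": 0, "ay": 0, "az": 10.2, "hand": 0.54}, {"tx": 0, "ty": 0, "tz": 0, "ax": 0, "ay": 0, "az": 10.2, "hand": 0.54}, {"tx": 0, "ty": 0, "tz": 0, "ax": 0, "ay": 0, "az": 10.2, "hand": 0.54}, {"tx": 0, "ty": 0, "tz": 0, "ax": 0, "ay": 0, "az": 10.2, "hand": 0.54}, {"tx": 0, "ty": 0, "tz": 0, "ax": 0, "ay": 0, "az": 10.1, "hand": 0.54}]'

```text
t: 1.1
position: [0.1469, 0.5038, 0.2343]
orientation: [[0.99, -0.141, -0.0], [-0.141, -0.99, -0.001], [-0.0, 0.001, -1.0]]
wrist_force: [0.0, 0.5, 0.6]
width: 0.0495
```

```bash
python3 -c "
from h import *
delta(-.105,-.105,.235,0)"
```

```text
t 1.1 tcp rack mm [[-465.2644  339.0821]] z 0.23432134839011637 tilt [-0.0004 -0.0008 -1.    ] F [0.0474 0.4764 0.5824] w 0.049453417842766544
yaw in rack -0.2915355878963914 az needed -0.2915355878963908 | tool delta now [362.5191 442.2438  -0.3915]
tool delta mm after turning [360.2644 444.0821  -0.6787]
```

Call:
move_arm --steps '[{"tx": 0.033, "ty": 0.04, "tz": 0, "ax": 0, "ay": 0, "az": 0, "hand": 0.54}, {"tx": 0.033, "ty": 0.04, "tz": 0, "ax": 0, "ay": 0, "az": 0, "hand": 0.54}, {"tx": 0.033, "ty": 0.04, "tz": 0, "ax": 0, "ay": 0, "az": 0, "hand": 0.54}, {"tx": 0.033, "ty": 0.04, "tz": 0, "ax": 0, "ay": 0, "az": 0, "hand": 0.54}, {"tx": 0.033, "ty": 0.04, "tz": 0, "ax": 0, "ay": 0, "az": 0, "hand": 0.54}, {"tx": 0.033, "ty": 0.04, "tz": 0, "ax": 0, "ay": 0, "az": 0, "hand": 0.54}, {"tx": 0.033, "ty": 0.04, "tz": 0, "ax": 0, "ay": 0, "az": 0, "hand": 0.54}, {"tx": 0.033, "ty": 0.04, "tz": 0, "ax": 0, "ay": 0, "az": 0, "hand": 0.54}]'

```text
t: 2.1
position: [0.3659, 0.1497, 0.2347]
orientation: [[0.991, -0.135, 0.0], [-0.135, -0.991, 0.0], [-0.0, -0.0, -1.0]]
wrist_force: [0.6, 1.1, 0.0]
width: 0.0495
```

```bash
python3 -c "
from h import *
delta(-.105,-.105,.235,0)"
```

```text
t 2.1 tcp rack mm [[-200.2411   18.0366]] z 0.23465602857571255 tilt [ 0.      0.0002 -1.    ] F [0.5687 1.134  0.0395] w 0.04947521588504848
yaw in rack 0.03988231981823022 az needed 0.03988231981821855 | tool delta now [ 95.1554 123.1028  -0.3663]
tool delta mm after turning [ 95.2411 123.0366  -0.344 ]
```

Call:
move_arm --steps '[{"tx": 0.03, "ty": 0.038, "tz": 0, "ax": 0, "ay": 0, "az": 0, "hand": 0.54}, {"tx": 0.03, "ty": 0.038, "tz": 0, "ax": 0, "ay": 0, "az": 0, "hand": 0.54}, {"tx": 0.025, "ty": 0.032, "tz": 0, "ax": 0, "ay": 0, "az": 0, "hand": 0.54}, {"tx": 0.01, "ty": 0.015, "tz": 0, "ax": 0, "ay": 0, "az": 0, "hand": 0.54}, {"tx": 0, "ty": 0, "tz": 0.04, "ax": 0, "ay": 0, "az": 0, "hand": 0.54}, {"tx": 0, "ty": 0, "tz": 0.04, "ax": 0, "ay": 0, "az": 0, "hand": 0.54}, {"tx": 0, "ty": 0, "tz": 0.02, "ax": 0, "ay": 0, "az": 0, "hand": 0.54}, {"tx": 0, "ty": 0, "tz": 0, "ax": 0, "ay": 0, "az": 0, "hand": 0.54}]'

```text
t: 3.1
position: [0.4415, 0.0173, 0.1335]
orientation: [[0.991, -0.135, -0.004], [-0.134, -0.991, 0.001], [-0.004, -0.0, -1.0]]
wrist_force: [0.3, 0.3, 0.7]
width: 0.0495
```

```bash
python3 -c "
from h import *
delta(-.105,-.105,.058,0)
for n in('top','side'):cv2.imwrite(f'pics/{n}1.png',bot.get_image(n)[:,:,::-1])
a=cv2.imread('pics/top1.png')[90:290,130:360];b=cv2.imread('pics/side1.png')[90:290,130:360]
cv2.imwrite('pics/c1.png',cv2.resize(np.vstack([a,b]),(690,600*2//2),interpolation=cv2.INTER_CUBIC) if 0 else cv2.resize(np.hstack([a,b]),(800,348),interpolation=cv2.INTER_CUBIC))"
```

```text
t 3.1 tcp rack mm [[-107.3313 -102.9166]] z 0.1335304805334498 tilt [-0.0039  0.0008 -1.    ] F [0.292  0.2581 0.6578] w 0.049495111651334356
yaw in rack 0.07034433247910324 az needed 0.07034433247909533 | tool delta now [ 2.6307  2.1089 75.5199]
tool delta mm after turning [ 2.3313  2.0834 75.5305]
```

View pics/c1.png

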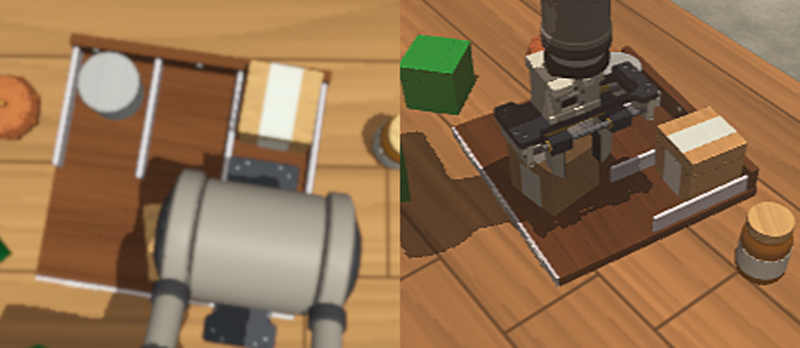

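The fingers hang on the right side of the carton with clearance. I'll descend to TCP z of 58 mm, so the tips are at 50 mm, above the rails.

Call:
move_arm --steps '[{"tx": 0.002, "ty": 0.002, "tz": 0.025, "ax": 0, "ay": 0, "az": 0, "hand": 0.54}, {"tx": 0, "ty": 0, "tz": 0.025, "ax": 0, "ay": 0, "az": 0, "hand": 0.54}, {"tx": 0, "ty": 0, "tz": 0.015, "ax": 0, "ay": 0, "az": 0, "hand": 0.54}, {"tx": 0, "ty": 0, "tz": 0.009, "ax": 0, "ay": 0, "az": 0, "hand": 0.54}, {"tx": 0, "ty": 0, "tz": 0, "ax": 0, "ay": 0, "az": 0, "hand": 0.54}, {"tx": 0, "ty": 0, "tz": 0, "ax": 0, "ay": 0, "az": 0, "hand": 0.54}]'

```text
t: 3.95
position: [0.4452, 0.0144, 0.0615]
orientation: [[0.991, -0.135, 0.002], [-0.135, -0.991, -0.0], [0.002, -0.0, -1.0]]
wrist_force: [-0.9, -0.3, -0.8]
width: 0.0498
```

```bash
python3 -c "
from h import *
delta(-.105,-.0545,.058,0)
for n in('top','side'):cv2.imwrite(f'pics/{n}2.png',bot.get_image(n)[:,:,::-1])
b=cv2.imread('pics/side2.png')[100:260,150:350]
cv2.imwrite('pics/c2.png',cv2.resize(b,(750,600),interpolation=cv2.INTER_CUBIC))"
```

```text
t 3.95 tcp rack mm [[-103.2515 -105.3212]] z 0.061504614945975984 tilt [ 0.0016 -0.0001 -1.    ] F [-0.8843 -0.3064 -0.7959] w 0.049810684500542095
yaw in rack 0.04780431114464761 az needed 0.04780431114465955 | tool delta now [ -1.7117 -50.8223   3.5072]
tool delta mm after turning [ -1.7485 -50.8212   3.5046]
```

View pics/c2.png

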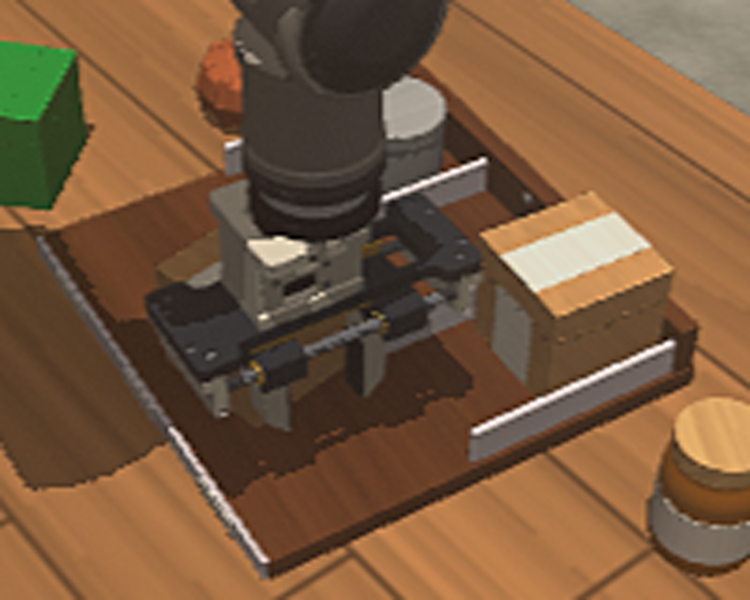

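Call:
move_arm --steps '[{"tx": -0.001, "ty": -0.006, "tz": 0.003, "ax": 0, "ay": 0, "az": 0, "hand": 0.54}, {"tx": 0, "ty": -0.006, "tz": 0, "ax": 0, "ay": 0, "az": 0, "hand": 0.54}, {"tx": 0, "ty": -0.006, "tz": 0, "ax": 0, "ay": 0, "az": 0, "hand": 0.54}, {"tx": 0, "ty": -0.006, "tz": 0, "ax": 0, "ay": 0, "az": 0, "hand": 0.54}, {"tx": 0, "ty": -0.005, "tz": 0, "ax": 0, "ay": 0, "az": 0, "hand": 0.54}, {"tx": 0, "ty": -0.005, "tz": 0, "ax": 0, "ay": 0, "az": 0, "hand": 0.54}, {"tx": 0, "ty": -0.005, "tz": 0, "ax": 0, "ay": 0, "az": 0, "hand": 0.54}, {"tx": 0, "ty": -0.005, "tz": 0, "ax": 0, "ay": 0, "az": 0, "hand": 0.54}]'

```text
t: 5.05
position: [0.4495, 0.0584, 0.0577]
orientation: [[0.991, -0.135, -0.0], [-0.135, -0.991, 0.0], [-0.0, -0.0, -1.0]]
wrist_force: [-0.8, -1.8, -0.4]
width: 0.0499
```

```bash
python3 -c "
from h import *
delta(-.105,-.0545,.058,0)
cv2.imwrite('pics/side3.png',bot.get_image('side')[:,:,::-1])
b=cv2.imread('pics/side3.png')[100:260,150:350]
cv2.imwrite('pics/c3.png',cv2.resize(b,(750,600),interpolation=cv2.INTER_CUBIC))"
```

```text
t 5.05 tcp rack mm [[-104.9504  -61.1041]] z 0.05768597249817404 tilt [-0.0001  0.0001 -1.    ] F [-0.8198 -1.8327 -0.4221] w 0.0498669377107351
yaw in rack 0.034543412931255846 az needed 0.0345434129312423 | tool delta now [-0.0457 -6.6041 -0.3134]
tool delta mm after turning [-0.0496 -6.6041 -0.314 ]
```

View pics/c3.png

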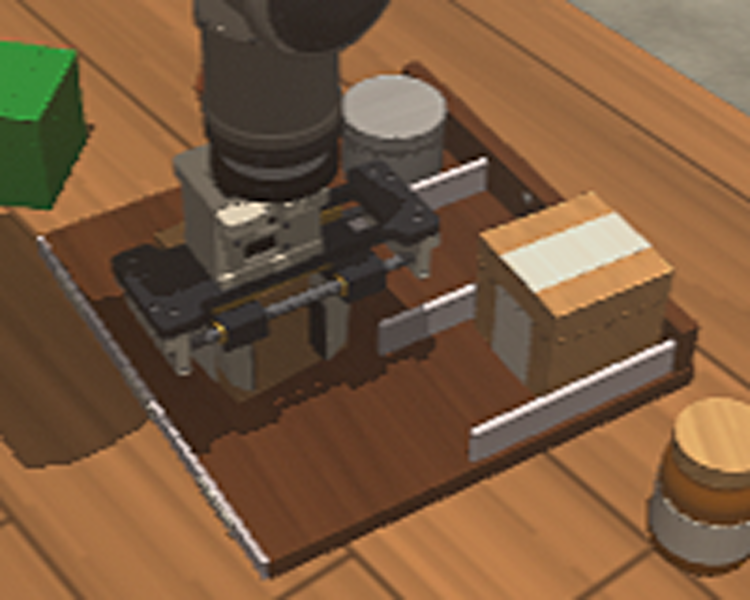

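Call:
move_arm --steps '[{"tx": 0, "ty": -0.003, "tz": 0, "ax": 0, "ay": 0, "az": 0, "hand": 0.54}, {"tx": 0, "ty": -0.002, "tz": 0, "ax": 0, "ay": 0, "az": 0, "hand": 0.54}, {"tx": 0, "ty": -0.001, "tz": 0, "ax": 0, "ay": 0, "az": 0, "hand": 0.54}, {"tx": 0, "ty": 0, "tz": 0, "ax": 0, "ay": 0, "az": 0, "hand": 0.54}, {"tx": 0, "ty": 0, "tz": 0, "ax": 0, "ay": 0, "az": 0, "hand": 0.54}]'

```text
t: 5.72
position: [0.4506, 0.0641, 0.0578]
orientation: [[0.991, -0.135, 0.001], [-0.135, -0.991, 0.0], [0.001, -0.0, -1.0]]
wrist_force: [-0.6, 0.2, -0.4]
width: 0.0498
```

```bash
python3 -c "
from h import *
delta(-.105,-.0545,.058,0)"
```

```text
t 5.725 tcp rack mm [[-104.6719  -55.3396]] z 0.05775534511228526 tilt [ 0.0006  0.0003 -1.    ] F [-0.5766  0.2055 -0.4113] w 0.049826047697645204
yaw in rack 0.02339918712766968 az needed 0.023399187127665755 | tool delta now [-0.3276 -0.8398 -0.2445]
tool delta mm after turning [-0.3281 -0.8396 -0.2447]
```

Call:
move_arm --steps '[{"tx": 0, "ty": 0.02, "tz": 0, "ax": 0, "ay": 0, "az": 0, "hand": 0.54}, {"tx": 0, "ty": 0.03, "tz": 0, "ax": 0, "ay": 0, "az": 0, "hand": 0.54}, {"tx": 0, "ty": 0, "tz": -0.05, "ax": 0, "ay": 0, "az": 0, "hand": 0.54}, {"tx": -0.03, "ty": 0, "tz": -0.05, "ax": 0, "ay": 0, "az": 0, "hand": 0.54}, {"tx": -0.05, "ty": 0, "tz": -0.02, "ax": 0, "ay": 0, "az": 0, "hand": 0.54}, {"tx": -0.03, "ty": 0.04, "tz": 0, "ax": 0, "ay": 0, "az": 0, "hand": 0.54}, {"tx": 0, "ty": 0.06, "tz": 0, "ax": 0, "ay": 0, "az": 0, "hand": 0.54}, {"tx": 0, "ty": 0.05, "tz": 0, "ax": 0, "ay": 0, "az": 0, "hand": 0.54}]'

```text
t: 6.72
position: [0.3141, -0.1209, 0.1783]
orientation: [[0.991, -0.135, 0.002], [-0.135, -0.991, -0.001], [0.002, 0.001, -1.0]]
wrist_force: [0.4, 0.2, -0.3]
width: 0.0495
```

```bash
cat >> h.py <<'E'
def carton(name):
    im=bot.get_image("top")[:,:,::-1].copy();cv2.imwrite(f'pics/{name}.png',im)
    cv2.imwrite(f'pics/{name}c.png',cv2.resize(im[100:280,140:330],(633,600),interpolation=cv2.INTER_CUBIC))
    s=3;big=cv2.resize(im,None,fx=s,fy=s,interpolation=cv2.INTER_CUBIC);v=cv2.cvtColor(big,cv2.COLOR_BGR2HSV)
    for lab,m in(("box",v[...,2]>150),("band",(v[...,1]<60)&(v[...,2]>150))):
        for k in cv2.findContours(m.astype(np.uint8),cv2.RETR_EXTERNAL,cv2.CHAIN_APPROX_NONE)[0]:
            if 3000<cv2.contourArea(k)<30000:
                r=cv2.minAreaRect(k);b=(cv2.boxPoints(r)+.5)/s-.5
                c=inrack(ray("top",b.mean(0),.103))[0];
                if -.15<c[0]<.15 and abs(c[1])<.15:
                    w=inrack(ray("top",b,.103));e=w[0]-w[1];a=np.degrees(np.arctan2(e[1],e[0]));print(lab,"rack mm",c*1e3,"size",np.array(r[1])/s,"ang%90",(a+45)%90-45)
E
python3 -c "
from h import *
carton('top4')
delta(-.17,0,.15,90)"
```

```text
box rack mm [-92.9125   4.2259] size [45.3115 45.7269] ang%90 3.981175210398675
box rack mm [ 76.1641 103.5039] size [33.6667 35.3333] ang%90 8.546944310356793
band rack mm [-92.0546   3.8954] size [19.8388 44.7794] ang%90 3.4167673025655745
band rack mm [  83.6814 -113.0163] size [19.559  43.0219] ang%90 -1.5603052652605527
band rack mm [ 76.1641 103.5039] size [33.6667 35.3333] ang%90 8.546944310356793
t 6.775 tcp rack mm [[-213.9665 -262.2695]] z 0.17846704299660546 tilt [ 0.0025 -0.0045 -1.    ] F [ 2.4998 -2.6898  0.4381] w 0.0497219460270239
yaw in rack -0.12609987101175746 az needed -90.12609987101177 | tool delta now [  43.3004 -262.4808   27.525 ]
tool delta mm after turning [262.2695  43.9665  28.467 ]
```

View pics/top4c.png

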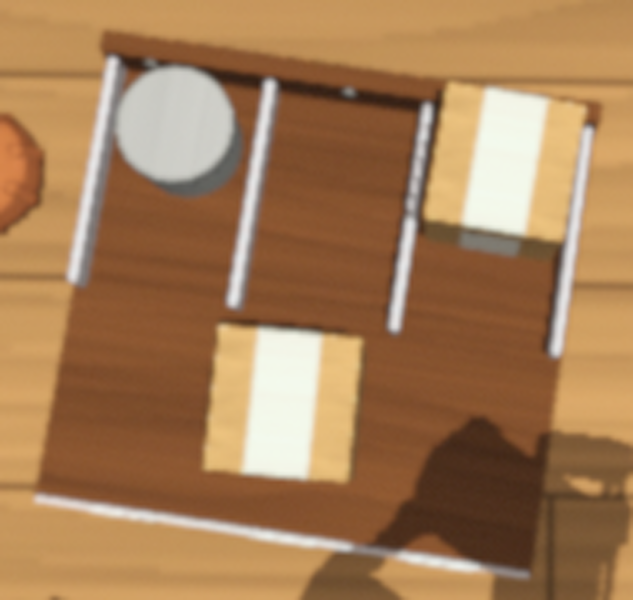

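The carton is now at about (-92, +4) mm, yaw about +3.7°. A short push from the left side will shift it towards -y and take out the remaining yaw, since the front-left corner touches first.

Call:
move_arm --steps '[{"tx": 0.01, "ty": -0.03, "tz": 0, "ax": 0, "ay": 0, "az": 0, "hand": 0.6}, {"tx": 0.018, "ty": -0.052, "tz": 0, "ax": 0, "ay": 0, "az": 0, "hand": 0.6}, {"tx": 0.018, "ty": -0.052, "tz": 0, "ax": 0, "ay": 0, "az": 0, "hand": 0.6}, {"tx": 0.018, "ty": -0.052, "tz": 0, "ax": 0, "ay": 0, "az": 0, "hand": 0.6}, {"tx": 0.018, "ty": -0.052, "tz": 0, "ax": 0, "ay": 0, "az": 0, "hand": 0.6}, {"tx": 0.018, "ty": -0.052, "tz": 0, "ax": 0, "ay": 0, "az": 0, "hand": 0.6}, {"tx": 0.018, "ty": -0.052, "tz": 0, "ax": 0, "ay": 0, "az": 0, "hand": 0.6}, {"tx": 0.006, "ty": -0.025, "tz": 0, "ax": 0, "ay": 0, "az": 0, "hand": 0.6}]'

```text
t: 7.78
position: [0.4876, 0.2303, 0.1774]
orientation: [[0.991, -0.133, 0.001], [-0.133, -0.991, 0.001], [0.001, -0.001, -1.0]]
wrist_force: [-0.2, -0.4, -0.2]
width: 0.0551
```

```bash
python3 -c "
from h import *
delta(-.09,.095,.058,0)"
```

```text
t 7.775 tcp rack mm [[-90.5443 114.3595]] z 0.17741448675826224 tilt [ 0.0007  0.0008 -1.    ] F [-0.1715 -0.4396 -0.1724] w 0.055135694700901794
yaw in rack 0.14417097314621763 az needed 0.14417097314623106 | tool delta now [  0.43    19.463  119.3981]
tool delta mm after turning [  0.5443  19.3595 119.4145]
```

Call:
move_arm --steps '[{"tx": 0, "ty": 0, "tz": 0.04, "ax": 0, "ay": 0, "az": 0, "hand": 0.6}, {"tx": 0, "ty": 0, "tz": 0.04, "ax": 0, "ay": 0, "az": 0, "hand": 0.6}, {"tx": 0, "ty": 0, "tz": 0.028, "ax": 0, "ay": 0, "az": 0, "hand": 0.6}, {"tx": 0, "ty": 0, "tz": 0.01, "ax": 0, "ay": 0, "az": 0, "hand": 0.6}, {"tx": 0, "ty": 0, "tz": 0, "ax": 0, "ay": 0, "az": 0, "hand": 0.6}, {"tx": 0, "ty": 0, "tz": 0, "ax": 0, "ay": 0, "az": 0, "hand": 0.6}]'

```text
t: 8.52
position: [0.4877, 0.2279, 0.061]
orientation: [[0.991, -0.135, 0.002], [-0.135, -0.991, 0.001], [0.002, -0.001, -1.0]]
wrist_force: [0.3, 0.4, -0.5]
width: 0.0553
```

```bash
python3 -c "
from h import *
delta(-.09,.0575,.058,0)"
```

```text
t 8.525 tcp rack mm [[-90.1612 111.9903]] z 0.06097190767440756 tilt [ 0.0023  0.0008 -1.    ] F [ 0.3199  0.4354 -0.4556] w 0.05525020434647636
yaw in rack 0.031983473474333814 az needed 0.03198347347432673 | tool delta now [ 0.1243 54.4937  2.9108]
tool delta mm after turning [ 0.1612 54.4903  2.9719]
```

Call:
move_arm --steps '[{"tx": 0, "ty": 0.016, "tz": 0.0025, "ax": 0, "ay": 0, "az": 0, "hand": 0.6}, {"tx": 0, "ty": 0.016, "tz": 0, "ax": 0, "ay": 0, "az": 0, "hand": 0.6}, {"tx": 0, "ty": 0.01, "tz": 0, "ax": 0, "ay": 0, "az": 0, "hand": 0.6}, {"tx": 0, "ty": 0.004, "tz": 0, "ax": 0, "ay": 0, "az": 0, "hand": 0.6}, {"tx": 0, "ty": 0.003, "tz": 0, "ax": 0, "ay": 0, "az": 0, "hand": 0.6}, {"tx": 0, "ty": 0.003, "tz": 0, "ax": 0, "ay": 0, "az": 0, "hand": 0.6}, {"tx": 0, "ty": 0.002, "tz": 0, "ax": 0, "ay": 0, "az": 0, "hand": 0.6}, {"tx": 0, "ty": 0, "tz": 0, "ax": 0, "ay": 0, "az": 0, "hand": 0.6}]'

```text
t: 9.52
position: [0.4795, 0.1742, 0.0572]
orientation: [[0.991, -0.135, -0.0], [-0.135, -0.991, 0.0], [-0.0, -0.0, -1.0]]
wrist_force: [-0.2, 1.0, -0.9]
width: 0.0553
```

```bash
python3 -c "
from h import *
delta(-.09,.0575,.058,0)"
```

```text
t 9.525 tcp rack mm [[-91.0035  57.6613]] z 0.05722366055694142 tilt [-0.      0.0001 -1.    ] F [-0.162   0.9762 -0.9432] w 0.05533413122815599
yaw in rack 0.0497972174162938 az needed 0.049797217416283956 | tool delta now [ 1.0033  0.1621 -0.7764]
tool delta mm after turning [ 1.0035  0.1613 -0.7763]
```

Call:
move_arm --steps '[{"tx": 0, "ty": -0.02, "tz": 0, "ax": 0, "ay": 0, "az": 0, "hand": 0.6}, {"tx": 0, "ty": -0.04, "tz": -0.02, "ax": 0, "ay": 0, "az": 0, "hand": 0.6}, {"tx": -0.03, "ty": -0.03, "tz": -0.04, "ax": 0, "ay": 0, "az": 0, "hand": 0.6}, {"tx": -0.03, "ty": 0, "tz": -0.05, "ax": 0, "ay": 0, "az": -10, "hand": 0.5}, {"tx": -0.04, "ty": 0, "tz": -0.01, "ax": 0, "ay": 0, "az": -10, "hand": 0.5}, {"tx": -0.03, "ty": 0, "tz": 0, "ax": 0, "ay": 0, "az": -10, "hand": 0.5}, {"tx": 0, "ty": 0, "tz": 0, "ax": 0, "ay": 0, "az": -10, "hand": 0.5}, {"tx": 0, "ty": 0, "tz": 0, "ax": 0, "ay": 0, "az": -10, "hand": 0.5}]'

```text
t: 10.52
position: [0.3623, 0.2646, 0.1776]
orientation: [[0.736, 0.677, 0.0], [0.677, -0.736, 0.0], [0.001, -0.0, -1.0]]
wrist_force: [0.2, -0.3, 0.4]
width: 0.0459
```

```bash
python3 -c "
from h import *
carton('top5')
delta(-.18,0,.178,90)"
```

```text
box rack mm [-93.5495   1.4088] size [45.3418 46.0227] ang%90 2.3116542259393213
box rack mm [ 76.1641 103.5039] size [33.6667 35.3333] ang%90 8.546944310356793
band rack mm [-93.2389   1.2517] size [19.9241 44.7181] ang%90 2.254091456716907
band rack mm [  83.7174 -112.937 ] size [19.5454 43.0217] ang%90 -1.439059056928187
band rack mm [ 76.1641 103.5039] size [33.6667 35.3333] ang%90 8.546944310356793
t 10.575 tcp rack mm [[-219.2001  131.2928]] z 0.17748284087637392 tilt [ 0.0002  0.0003 -1.    ] F [ 0.6254 -0.1071 -0.4274] w 0.0461717608474732
yaw in rack 50.82305614404472 az needed -39.17694385595527 | tool delta now [-77.0145 113.3278  -0.549 ]
tool delta mm after turning [-131.2928   39.2001   -0.5172]
```

View pics/top5c.png

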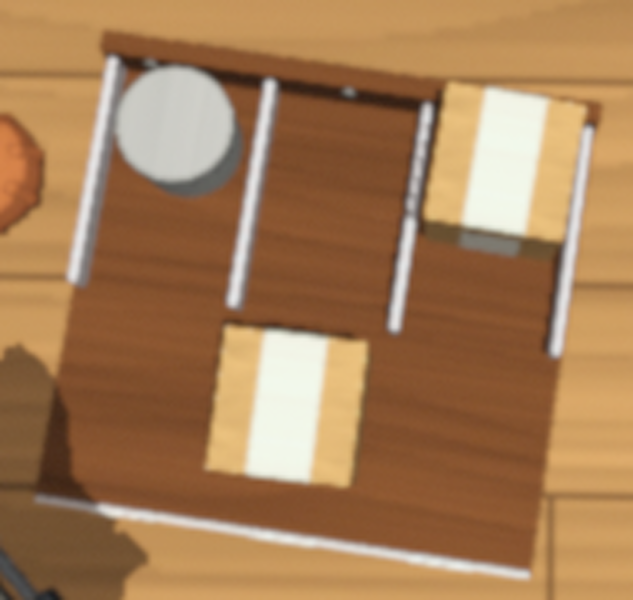

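Call:
move_arm --steps '[{"tx": 0, "ty": 0, "tz": 0, "ax": 0, "ay": 0, "az": -9.8, "hand": 0.5}, {"tx": 0, "ty": 0, "tz": 0, "ax": 0, "ay": 0, "az": -9.8, "hand": 0.5}, {"tx": 0, "ty": 0, "tz": 0, "ax": 0, "ay": 0, "az": -9.8, "hand": 0.5}, {"tx": 0, "ty": 0, "tz": 0, "ax": 0, "ay": 0, "az": -9.8, "hand": 0.5}, {"tx": -0.045, "ty": 0.01, "tz": 0, "ax": 0, "ay": 0, "az": 0, "hand": 0.5}, {"tx": -0.045, "ty": 0.015, "tz": 0, "ax": 0, "ay": 0, "az": 0, "hand": 0.5}, {"tx": -0.041, "ty": 0.015, "tz": 0.01, "ax": 0, "ay": 0, "az": 0, "hand": 0.5}, {"tx": 0, "ty": 0, "tz": 0.02, "ax": 0, "ay": 0, "az": 0, "hand": 0.5}]'

```text
t: 11.58
position: [0.3843, 0.1266, 0.1476]
orientation: [[0.155, 0.988, 0.002], [0.988, -0.155, 0.0], [0.0, 0.002, -1.0]]
wrist_force: [0.5, 0.4, 0.1]
width: 0.0457
```

```bash
python3 -c "
from h import *
delta(-.175,0.0013,.058,90)"
```

```text
t 11.575 tcp rack mm [[-178.8244   -2.4205]] z 0.14755689680078332 tilt [ 0.0024  0.0001 -1.    ] F [0.4954 0.4208 0.0793] w 0.0457330430140474
yaw in rack 88.87021561507939 az needed -1.1297843849206117 | tool delta now [ 3.7545  3.5429 89.5671]
tool delta mm after turning [ 3.7205  3.8244 89.5569]
```

Call:
move_arm --steps '[{"tx": 0.001, "ty": 0, "tz": 0.03, "ax": 0, "ay": 0, "az": -0.5, "hand": 0.5}, {"tx": 0, "ty": 0, "tz": 0.025, "ax": 0, "ay": 0, "az": 0, "hand": 0.5}, {"tx": 0, "ty": 0, "tz": 0.02, "ax": 0, "ay": 0, "az": 0, "hand": 0.5}, {"tx": 0, "ty": 0, "tz": 0.008, "ax": 0, "ay": 0, "az": 0, "hand": 0.5}, {"tx": 0, "ty": 0, "tz": 0, "ax": 0, "ay": 0, "az": 0, "hand": 0.5}, {"tx": 0, "ty": 0, "tz": 0, "ax": 0, "ay": 0, "az": 0, "hand": 0.5}]'

```text
t: 12.32
position: [0.3837, 0.1292, 0.0648]
orientation: [[0.141, 0.99, 0.001], [0.99, -0.141, 0.0], [0.0, 0.001, -1.0]]
wrist_force: [-0.1, 0.2, -0.7]
width: 0.046
```

```bash
python3 -c "
from h import *
delta(-.175,0.0013,.058,90)
cv2.imwrite('pics/side6.png',bot.get_image('side')[:,:,::-1])
b=cv2.imread('pics/side6.png')[100:260,150:350]
cv2.imwrite('pics/c6.png',cv2.resize(b,(750,600),interpolation=cv2.INTER_CUBIC))"
```

```text
t 12.325 tcp rack mm [[-179.8322    0.1372]] z 0.06482939229299606 tilt [ 0.0013  0.0003 -1.    ] F [-0.1466  0.1739 -0.6709] w 0.04597173520632425
yaw in rack 89.7191817528976 az needed -0.28081824710241676 | tool delta now [1.1833 4.8178 6.836 ]
tool delta mm after turning [1.1628 4.8322 6.8294]
```

View pics/c6.png

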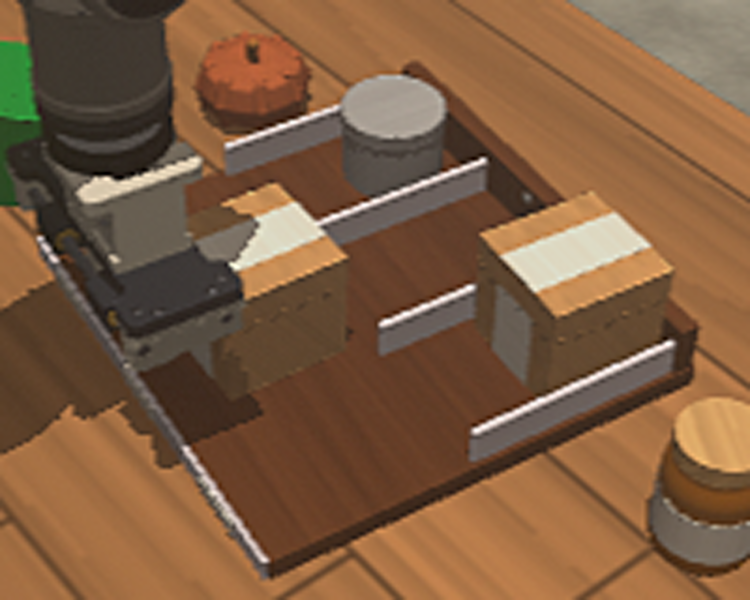

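Call:
move_arm --steps '[{"tx": 0.001, "ty": 0.01, "tz": 0.005, "ax": 0, "ay": 0, "az": -0.3, "hand": 0.5}, {"tx": 0, "ty": 0.01, "tz": 0, "ax": 0, "ay": 0, "az": 0, "hand": 0.5}, {"tx": 0, "ty": 0.006, "tz": 0, "ax": 0, "ay": 0, "az": 0, "hand": 0.5}, {"tx": 0, "ty": 0.006, "tz": 0, "ax": 0, "ay": 0, "az": 0, "hand": 0.5}, {"tx": 0, "ty": 0.005, "tz": 0, "ax": 0, "ay": 0, "az": 0, "hand": 0.5}, {"tx": 0, "ty": 0.005, "tz": 0, "ax": 0, "ay": 0, "az": 0, "hand": 0.5}, {"tx": 0, "ty": 0.003, "tz": 0, "ax": 0, "ay": 0, "az": 0, "hand": 0.5}, {"tx": 0, "ty": 0.002, "tz": 0, "ax": 0, "ay": 0, "az": 0, "hand": 0.5}]'

```text
t: 13.38
position: [0.4298, 0.1235, 0.0591]
orientation: [[0.135, 0.991, -0.0], [0.991, -0.135, 0.0], [0.0, -0.0, -1.0]]
wrist_force: [-1.1, 0.4, -0.7]
width: 0.046
```

```bash
python3 -c "
from h import *
delta(-.13,0.0013,.058,90)
carton('top7')
cv2.imwrite('pics/side7.png',bot.get_image('side')[:,:,::-1])
b=cv2.imread('pics/side7.png')[100:260,150:350];a=cv2.imread('pics/top7.png')[110:270,140:340]
cv2.imwrite('pics/c7.png',cv2.resize(np.hstack([a,b]),(800,320),interpolation=cv2.INTER_CUBIC))"
```

```text
t 13.375 tcp rack mm [[-133.3243    0.7294]] z 0.059149527236338074 tilt [-0.0003  0.     -1.    ] F [-1.1024  0.4223 -0.6693] w 0.04598234879568051
yaw in rack 90.04018649427678 az needed 0.04018649427678156 | tool delta now [0.5683 3.325  1.1486]
tool delta mm after turning [0.5706 3.3243 1.1495]
box rack mm [-147.3782   57.5229] size [46.7465 61.8781] ang%90 13.384039874703774
box rack mm [-116.5747  -19.5681] size [39.3597 11.4297] ang%90 13.949110549485965
box rack mm [-0.2047 22.8409] size [99.9738 39.1883] ang%90 32.00437515849566
box rack mm [ 76.426  103.2561] size [34.5845 33.9882] ang%90 -16.11631594089846
band rack mm [-147.3782   57.5229] size [46.7465 61.8781] ang%90 13.384039874703774
band rack mm [-116.5747  -19.5681] size [39.3597 11.4297] ang%90 13.949110549485965
band rack mm [  83.8409 -113.0216] size [19.4253 42.8091] ang%90 -1.3696154236397433
band rack mm [ 76.426  103.2561] size [34.5845 33.9882] ang%90 -16.11631594089846
```

View pics/c7.png

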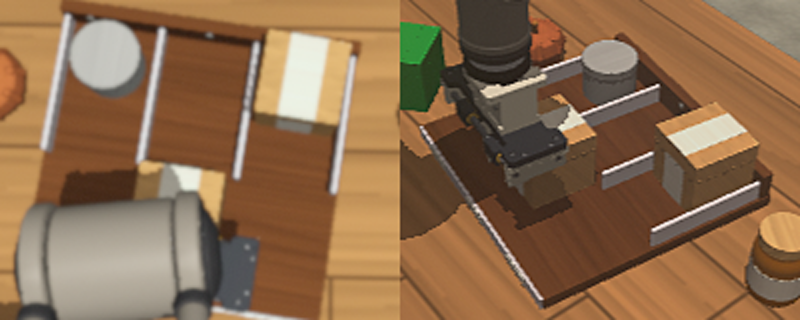

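```bash
python3 -c "
import cv2
a=cv2.imread('pics/top7.png')[165:235,190:270]
cv2.imwrite('pics/c7b.png',cv2.resize(a,(640,560),interpolation=cv2.INTER_CUBIC))"
```

```text
(no output)
```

View pics/c7b.png

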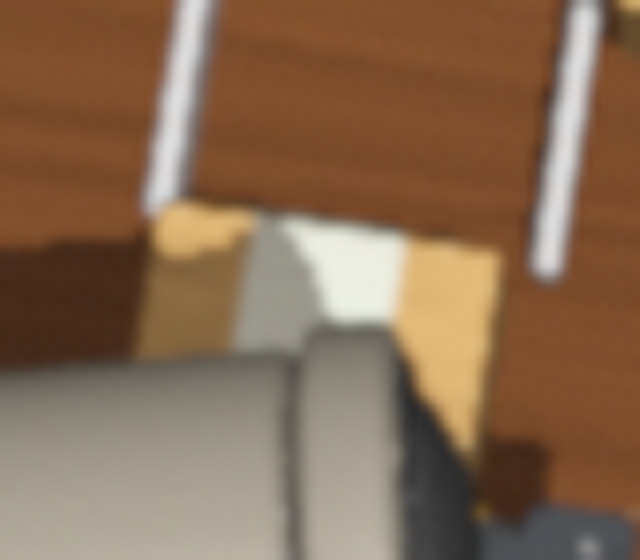

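```bash
python3 -c "
from h import *
p=np.array([[158,203],[501,252],[478,475],[137,355],[260,218],[408,238]])/8-.45+[190,165]
w=inrack(ray('top',p,.103))*1e3;print(w)
for a,b in((0,1),(2,1),(3,0),(4,5)): e=w[b]-w[a];print(np.degrees(np.arctan2(e[1],e[0])))
"
```

```text
[[-32.4518  46.2684]
 [-31.6795 -46.1382]
 [-91.0315 -49.3127]
 [-73.3348  44.9767]
 [-32.3352  18.7152]
 [-31.6996 -21.1049]]
-89.52114643335227
3.0615487395246817
1.8096883409086126
-89.08565039013655
```

Carton front edge is square (about 0.5°), centred within about 1 mm, and just at the lane mouth. I'll push on slowly.

Call:
move_arm --steps '[{"tx": 0, "ty": 0.004, "tz": 0, "ax": 0, "ay": 0, "az": 0, "hand": 0.5}, {"tx": 0, "ty": 0.004, "tz": 0, "ax": 0, "ay": 0, "az": 0, "hand": 0.5}, {"tx": 0, "ty": 0.004, "tz": 0, "ax": 0, "ay": 0, "az": 0, "hand": 0.5}, {"tx": 0, "ty": 0.004, "tz": 0, "ax": 0, "ay": 0, "az": 0, "hand": 0.5}, {"tx": 0, "ty": 0.004, "tz": 0, "ax": 0, "ay": 0, "az": 0, "hand": 0.5}, {"tx": 0, "ty": 0.004, "tz": 0, "ax": 0, "ay": 0, "az": 0, "hand": 0.5}, {"tx": 0, "ty": 0.003, "tz": 0, "ax": 0, "ay": 0, "az": 0, "hand": 0.5}, {"tx": 0, "ty": 0.002, "tz": 0, "ax": 0, "ay": 0, "az": 0, "hand": 0.5}]'

```text
t: 14.48
position: [0.4587, 0.1196, 0.0592]
orientation: [[0.135, 0.991, -0.0], [0.991, -0.135, 0.0], [0.0, -0.0, -1.0]]
wrist_force: [-1.1, 0.2, -0.1]
width: 0.0459
```

```bash
python3 -c "
from h import *
delta(-.10,0.0,.058,90)
im=bot.get_image('top')[:,:,::-1];cv2.imwrite('pics/top8.png',im)
cv2.imwrite('pics/c8.png',cv2.resize(im[150:220,190:270],(640,560),interpolation=cv2.INTER_CUBIC))"
```

```text
t 14.475 tcp rack mm [[-104.1937    0.7936]] z 0.05922823478439929 tilt [-0.0001  0.0001 -1.    ] F [-1.0749  0.1565 -0.0788] w 0.04588973485222622
yaw in rack 90.03797908869572 az needed 0.037979088695720975 | tool delta now [-0.7965  4.1932  1.2279]
tool delta mm after turning [-0.7936  4.1937  1.2282]
```

View pics/c8.png

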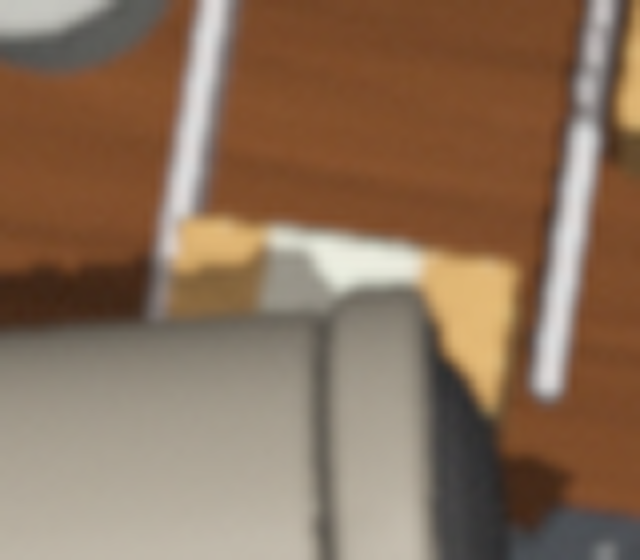

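```bash
python3 -c "
from h import *
p=np.array([[180,217],[519,263],[492,415],[268,228],[424,250]])/8-.45+[190,150]
w=inrack(ray('top',p,.103))*1e3;print(w)
for a,b in((0,1),(2,1),(3,4)): e=w[b]-w[a];print(np.degrees(np.arctan2(e[1],e[0])))
"
```

```text
[[ -3.3758  45.2303]
 [ -2.0445 -46.3502]
 [-43.3817 -45.5569]
 [ -2.7784  21.4508]
 [ -2.3878 -20.7317]]
-89.16714807036064
-1.0994402276850443
-89.46940571302757
```

Call:
move_arm --steps '[{"tx": 0, "ty": 0.005, "tz": 0, "ax": 0, "ay": 0, "az": 0, "hand": 0.5}, {"tx": 0, "ty": 0.006, "tz": 0, "ax": 0, "ay": 0, "az": 0, "hand": 0.5}, {"tx": 0, "ty": 0.006, "tz": 0, "ax": 0, "ay": 0, "az": 0, "hand": 0.5}, {"tx": 0, "ty": 0.006, "tz": 0, "ax": 0, "ay": 0, "az": 0, "hand": 0.5}, {"tx": 0, "ty": 0.006, "tz": 0, "ax": 0, "ay": 0, "az": 0, "hand": 0.5}, {"tx": 0, "ty": 0.006, "tz": 0, "ax": 0, "ay": 0, "az": 0, "hand": 0.5}, {"tx": 0, "ty": 0.004, "tz": 0, "ax": 0, "ay": 0, "az": 0, "hand": 0.5}, {"tx": 0, "ty": 0.002, "tz": 0, "ax": 0, "ay": 0, "az": 0, "hand": 0.5}]'

```text
t: 15.52
position: [0.4993, 0.1141, 0.0592]
orientation: [[0.135, 0.991, -0.0], [0.991, -0.135, 0.0], [0.0, -0.0, -1.0]]
wrist_force: [-3.0, 0.4, 1.7]
width: 0.0458
```

```bash
python3 -c "
from h import *
delta(.03,0.0,.059,90)
im=bot.get_image('top')[:,:,::-1];cv2.imwrite('pics/top9.png',im)
cv2.imwrite('pics/c9.png',cv2.resize(im[130:200,190:270],(640,560),interpolation=cv2.INTER_CUBIC))"
```

```text
t 15.525 tcp rack mm [[-63.1645   0.8339]] z 0.059245686027574906 tilt [-0.0001  0.0001 -1.    ] F [-2.9872  0.4419  1.7202] w 0.04575308698541526
yaw in rack 90.03740424975526 az needed 0.03740424975526935 | tool delta now [-0.8947 93.1639  0.2369]
tool delta mm after turning [-0.8339 93.1645  0.2457]
```

View pics/c9.png

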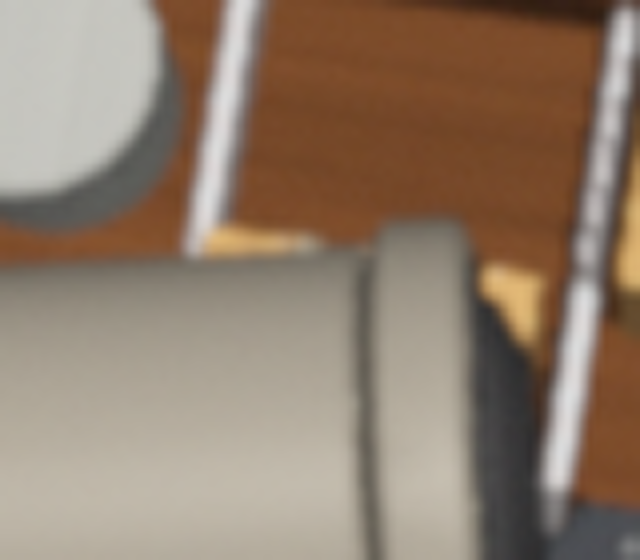

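```bash
python3 -c "
from h import *
p=np.array([[205,227],[547,272],[527,350]])/8-.45+[190,130]
w=inrack(ray('top',p,.103))*1e3;print(w)
cv2.imwrite('pics/side9.png',bot.get_image('side')[:,:,::-1])
b=cv2.imread('pics/side9.png')[100:260,150:350]
cv2.imwrite('pics/c9s.png',cv2.resize(b,(750,600),interpolation=cv2.INTER_CUBIC))
"
```

```text
[[ 37.9092  45.38  ]
 [ 39.5247 -47.4594]
 [ 17.7725 -45.4207]]
```

View pics/c9s.png

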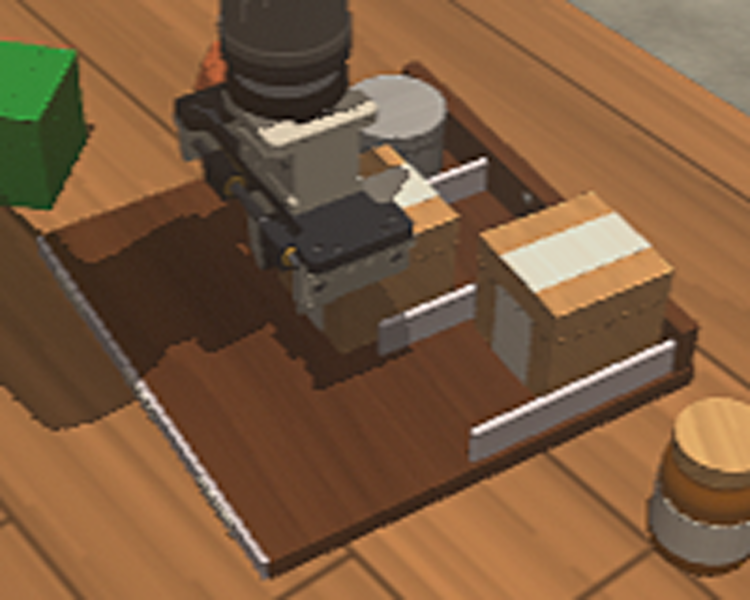

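Call:
move_arm --steps '[{"tx": 0, "ty": 0.005, "tz": 0, "ax": 0, "ay": 0, "az": 0, "hand": 0.5}, {"tx": 0, "ty": 0.006, "tz": 0, "ax": 0, "ay": 0, "az": 0, "hand": 0.5}, {"tx": 0, "ty": 0.006, "tz": 0, "ax": 0, "ay": 0, "az": 0, "hand": 0.5}, {"tx": 0, "ty": 0.006, "tz": 0, "ax": 0, "ay": 0, "az": 0, "hand": 0.5}, {"tx": 0, "ty": 0.006, "tz": 0, "ax": 0, "ay": 0, "az": 0, "hand": 0.5}, {"tx": 0, "ty": 0.006, "tz": 0, "ax": 0, "ay": 0, "az": 0, "hand": 0.5}, {"tx": 0, "ty": 0.006, "tz": 0, "ax": 0, "ay": 0, "az": 0, "hand": 0.5}, {"tx": 0, "ty": 0.004, "tz": 0, "ax": 0, "ay": 0, "az": 0, "hand": 0.5}]'

```text
t: 16.62
position: [0.5441, 0.108, 0.0592]
orientation: [[0.135, 0.991, 0.0], [0.991, -0.135, 0.0], [0.0, 0.0, -1.0]]
wrist_force: [-2.3, 0.4, 1.5]
width: 0.0458
```

```bash
python3 -c "
from h import *
delta(.03,0.0,.059,90)
im=bot.get_image('top')[:,:,::-1];cv2.imwrite('pics/top10.png',im)
cv2.imwrite('pics/side10.png',bot.get_image('side')[:,:,::-1])
b=cv2.imread('pics/side10.png')[100:220,200:350]
cv2.imwrite('pics/c10.png',np.hstack([cv2.resize(im[110:180,200:280],(400,350),interpolation=cv2.INTER_CUBIC),cv2.resize(b,(400,350),interpolation=cv2.INTER_CUBIC)]))"
```

```text
t 16.625 tcp rack mm [[-17.9442   0.8464]] z 0.059220737181136116 tilt [ 0.      0.0001 -1.    ] F [-2.3304  0.3637  1.5423] w 0.04582739083273228
yaw in rack 90.03609655550724 az needed 0.036096555507242556 | tool delta now [-0.8766 47.9437  0.222 ]
tool delta mm after turning [-0.8464 47.9442  0.2207]
```

View pics/c10.png

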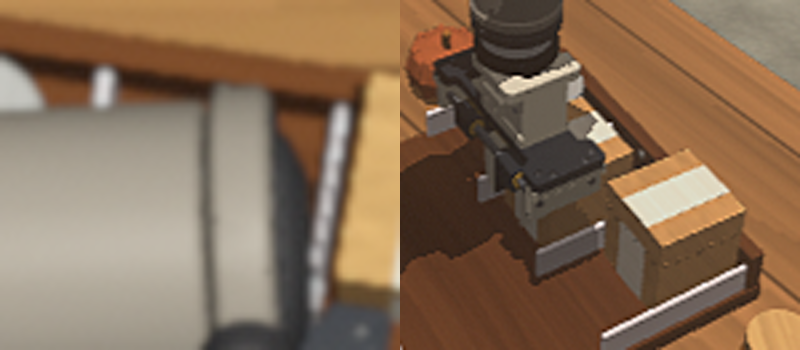

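The top view is blocked here, so I'll back off a little to verify the alignment mid-lane.

Call:
move_arm --steps '[{"tx": 0, "ty": -0.02, "tz": 0, "ax": 0, "ay": 0, "az": 0, "hand": 0.5}, {"tx": 0, "ty": -0.03, "tz": 0, "ax": 0, "ay": 0, "az": 0, "hand": 0.5}, {"tx": 0, "ty": -0.03, "tz": 0, "ax": 0, "ay": 0, "az": 0, "hand": 0.5}, {"tx": 0, "ty": -0.02, "tz": 0, "ax": 0, "ay": 0, "az": 0, "hand": 0.5}, {"tx": 0, "ty": 0, "tz": 0, "ax": 0, "ay": 0, "az": 0, "hand": 0.5}]'

```text
t: 17.35
position: [0.4441, 0.1217, 0.0595]
orientation: [[0.134, 0.991, 0.0], [0.991, -0.134, 0.0], [0.0, 0.0, -1.0]]
wrist_force: [0.6, 1.0, -0.5]
width: 0.0461
```

```bash
python3 -c "
from h import *
carton('top11')
delta(-.02,0.0,.059,90)"
```

```text
box rack mm [-125.2125   57.9241] size [45.3086 61.4703] ang%90 13.258933153212013
box rack mm [-95.5187 -19.5532] size [39.0411 10.9731] ang%90 13.656735165202093
box rack mm [40.4327  1.4247] size [45.419  66.3644] ang%90 0.07293062264020023
box rack mm [ 76.4677 103.3379] size [34.7057 33.5409] ang%90 7.112067917525707
band rack mm [-134.6844  141.6568] size [38.707  11.5301] ang%90 12.710803078562321
band rack mm [-125.2125   57.9241] size [45.3086 61.4703] ang%90 13.258933153212013
band rack mm [-95.5187 -19.5532] size [39.0411 10.9731] ang%90 13.656735165202093
band rack mm [38.1551  0.0335] size [19.4539 43.4561] ang%90 0.021840304850172743
band rack mm [  83.7984 -112.9832] size [19.4321 42.8113] ang%90 -1.5124323940589761
band rack mm [ 76.4677 103.3379] size [34.7057 33.5409] ang%90 7.112067917525707
t 17.4 tcp rack mm [[-117.6149    0.97  ]] z 0.05964237149149429 tilt [ 0.0017  0.0002 -1.    ] F [ 0.5498  0.0369 -0.53  ] w 0.04595526986529131
yaw in rack 90.06210660714893 az needed 0.06210660714893379 | tool delta now [-1.076  97.6126  0.8048]
tool delta mm after turning [-0.97   97.6149  0.6424]
```

View pics/top11c.png

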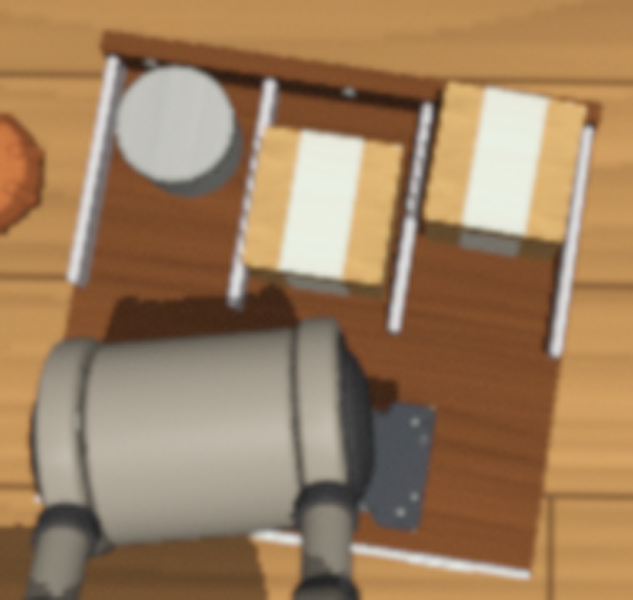

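Carton at (38.2, 0.0) mm, yaw about 0°. I'll return and push the last ~47 mm.

Call:
move_arm --steps '[{"tx": 0, "ty": 0.02, "tz": 0, "ax": 0, "ay": 0, "az": 0, "hand": 0.5}, {"tx": 0, "ty": 0.03, "tz": 0, "ax": 0, "ay": 0, "az": 0, "hand": 0.5}, {"tx": 0, "ty": 0.025, "tz": 0, "ax": 0, "ay": 0, "az": 0, "hand": 0.5}, {"tx": 0, "ty": 0.012, "tz": 0, "ax": 0, "ay": 0, "az": 0, "hand": 0.5}, {"tx": 0, "ty": 0.006, "tz": 0, "ax": 0, "ay": 0, "az": 0, "hand": 0.5}, {"tx": 0, "ty": 0.005, "tz": 0, "ax": 0, "ay": 0, "az": 0, "hand": 0.5}, {"tx": 0, "ty": 0.005, "tz": 0, "ax": 0, "ay": 0, "az": 0, "hand": 0.5}, {"tx": 0, "ty": 0.005, "tz": 0, "ax": 0, "ay": 0, "az": 0, "hand": 0.5}]'

```text
t: 18.4
position: [0.5512, 0.1071, 0.0592]
orientation: [[0.135, 0.991, -0.001], [0.991, -0.135, 0.0], [-0.0, -0.001, -1.0]]
wrist_force: [-1.9, 0.7, 1.3]
width: 0.0458
```

```bash
python3 -c "
from h import *
delta(.029,0.0,.059,90)"
```

```text
t 18.4 tcp rack mm [[-10.7886   0.9173]] z 0.059197998565931324 tilt [-0.0011  0.0001 -1.    ] F [-1.8778  0.7289  1.3148] w 0.04575746797603379
yaw in rack 90.05180144701481 az needed 0.051801447014810265 | tool delta now [-0.9532 39.788   0.1522]
tool delta mm after turning [-0.9173 39.7886  0.198 ]
```

Call:
move_arm --steps '[{"tx": 0, "ty": 0.005, "tz": 0, "ax": 0, "ay": 0, "az": 0, "hand": 0.5}, {"tx": 0, "ty": 0.005, "tz": 0, "ax": 0, "ay": 0, "az": 0, "hand": 0.5}, {"tx": 0, "ty": 0.005, "tz": 0, "ax": 0, "ay": 0, "az": 0, "hand": 0.5}, {"tx": 0, "ty": 0.005, "tz": 0, "ax": 0, "ay": 0, "az": 0, "hand": 0.5}, {"tx": 0, "ty": 0.005, "tz": 0, "ax": 0, "ay": 0, "az": 0, "hand": 0.5}, {"tx": 0, "ty": 0.003, "tz": 0, "ax": 0, "ay": 0, "az": 0, "hand": 0.5}, {"tx": 0, "ty": 0.002, "tz": 0, "ax": 0, "ay": 0, "az": 0, "hand": 0.5}, {"tx": 0, "ty": 0.001, "tz": 0, "ax": 0, "ay": 0, "az": 0, "hand": 0.5}]'

```text
t: 19.4
position: [0.5824, 0.1028, 0.0592]
orientation: [[0.135, 0.991, -0.0], [0.991, -0.135, 0.0], [0.0, -0.0, -1.0]]
wrist_force: [-1.7, 0.2, -0.3]
width: 0.0463
```

```bash
python3 -c "
from h import *
delta(.029,0.0,.059,90)"
```

```text
t 19.4 tcp rack mm [[20.6991  0.8761]] z 0.05920342911271955 tilt [-0.0001  0.0001 -1.    ] F [-1.6715  0.1785 -0.3037] w 0.04632108711246367
yaw in rack 90.03923612763872 az needed 0.03923612763873052 | tool delta now [-0.8818  8.3004  0.2025]
tool delta mm after turning [-0.8761  8.3009  0.2034]
```

Now 1–1.5 mm rows, watching the force for the stop.

Call:
move_arm --steps '[{"tx": 0, "ty": 0.0015, "tz": 0, "ax": 0, "ay": 0, "az": 0, "hand": 0.5}, {"tx": 0, "ty": 0.0015, "tz": 0, "ax": 0, "ay": 0, "az": 0, "hand": 0.5}, {"tx": 0, "ty": 0.0015, "tz": 0, "ax": 0, "ay": 0, "az": 0, "hand": 0.5}, {"tx": 0, "ty": 0.001, "tz": 0, "ax": 0, "ay": 0, "az": 0, "hand": 0.5}]'

```text
t: 19.9
position: [0.588, 0.102, 0.0592]
orientation: [[0.135, 0.991, 0.0], [0.991, -0.135, 0.0], [0.0, 0.0, -1.0]]
wrist_force: [-2.6, -0.0, 0.4]
width: 0.0457
```

```bash
python3 -c "
from h import *
delta(.029,0.0,.059,90)"
```

```text
t 19.9 tcp rack mm [[26.2767  0.8761]] z 0.05919770340115878 tilt [ 0.      0.0001 -1.    ] F [-2.6318 -0.0177  0.3915] w 0.04566976561033263
yaw in rack 90.03968003196997 az needed 0.03968003196996506 | tool delta now [-0.878   2.7227  0.1977]
tool delta mm after turning [-0.8761  2.7233  0.1977]
```

Call:
move_arm --steps '[{"tx": 0, "ty": 0.001, "tz": 0, "ax": 0, "ay": 0, "az": 0, "hand": 0.5}]'

```text
t: 20.02
position: [0.5889, 0.1019, 0.0592]
orientation: [[0.135, 0.991, 0.0], [0.991, -0.135, 0.0], [0.0, 0.0, -1.0]]
wrist_force: [-1.4, -0.4, -0.3]
width: 0.0458
```

Call:
move_arm --steps '[{"tx": 0, "ty": 0.001, "tz": 0, "ax": 0, "ay": 0, "az": 0, "hand": 0.5}]'

```text
t: 20.15
position: [0.5899, 0.1017, 0.0592]
orientation: [[0.135, 0.991, -0.0], [0.991, -0.135, 0.0], [0.0, -0.0, -1.0]]
wrist_force: [-1.9, -0.4, -0.4]
width: 0.046
```

Call:
move_arm --steps '[{"tx": 0, "ty": 0.001, "tz": 0, "ax": 0, "ay": 0, "az": 0, "hand": 0.5}]'

```text
t: 20.27
position: [0.5909, 0.1016, 0.0592]
orientation: [[0.135, 0.991, 0.0], [0.991, -0.135, 0.0], [0.0, 0.0, -1.0]]
wrist_force: [-1.7, 0.2, 0.4]
width: 0.046
```

Call:
move_arm --steps '[{"tx": 0, "ty": 0.0005, "tz": 0, "ax": 0, "ay": 0, "az": 0, "hand": 0.5}]'

```text
t: 20.4
position: [0.5914, 0.1015, 0.0592]
orientation: [[0.135, 0.991, 0.0], [0.991, -0.135, 0.0], [0.0, 0.0, -1.0]]
wrist_force: [-1.6, 0.3, 0.6]
width: 0.0458
```

Call:
move_arm --steps '[{"tx": 0, "ty": 0.0005, "tz": 0, "ax": 0, "ay": 0, "az": 0, "hand": 0.5}]'

```text
t: 20.52
position: [0.5916, 0.1015, 0.0592]
orientation: [[0.135, 0.991, -0.001], [0.991, -0.135, 0.0], [0.0, -0.001, -1.0]]
wrist_force: [-3.6, 0.6, 2.4]
width: 0.0458
```

Call:
move_arm --steps '[{"tx": 0, "ty": 0.0005, "tz": 0, "ax": 0, "ay": 0, "az": 0, "hand": 0.5}]'

```text
t: 20.65
position: [0.5916, 0.1015, 0.0592]
orientation: [[0.135, 0.991, -0.002], [0.991, -0.135, 0.0], [-0.0, -0.002, -1.0]]
wrist_force: [-5.9, 0.7, 3.5]
width: 0.0458
```

The hand has stopped advancing and the force is rising (6 N): the carton is home. I'll retreat and check.

Call:
move_arm --steps '[{"tx": 0, "ty": -0.005, "tz": 0, "ax": 0, "ay": 0, "az": 0, "hand": 0.5}, {"tx": 0, "ty": -0.02, "tz": 0, "ax": 0, "ay": 0, "az": 0, "hand": 0.5}, {"tx": 0, "ty": -0.04, "tz": 0, "ax": 0, "ay": 0, "az": 0, "hand": 0.5}, {"tx": 0, "ty": -0.05, "tz": -0.02, "ax": 0, "ay": 0, "az": 0, "hand": 0.5}, {"tx": 0, "ty": -0.05, "tz": -0.04, "ax": 0, "ay": 0, "az": 0, "hand": 0.5}, {"tx": 0.02, "ty": -0.03, "tz": -0.04, "ax": 0, "ay": 0, "az": 0, "hand": 0.5}, {"tx": 0.04, "ty": 0, "tz": -0.02, "ax": 0, "ay": 0, "az": 0, "hand": 0.5}, {"tx": 0.02, "ty": 0, "tz": 0, "ax": 0, "ay": 0, "az": 0, "hand": 0.5}]'

```text
t: 21.65
position: [0.4124, 0.2088, 0.1808]
orientation: [[0.134, 0.991, 0.007], [0.991, -0.134, 0.002], [0.003, 0.006, -1.0]]
wrist_force: [0.7, 0.1, -0.7]
width: 0.0459
```

```bash
python3 -c "
from h import *
carton('top12')
cv2.imwrite('pics/side12.png',bot.get_image('side')[:,:,::-1])
b=cv2.imread('pics/side12.png')[80:250,160:360]
cv2.imwrite('pics/c12.png',cv2.resize(b,(700,595),interpolation=cv2.INTER_CUBIC))
delta(-.02,0.0,.059,90)"
```

```text
box rack mm [ 76.2293 103.2839] size [34.7447 33.8506] ang%90 6.72343572740661
band rack mm [  83.8427 -112.9594] size [19.4833 42.8091] ang%90 -1.368632782243452
band rack mm [ 76.2293 103.2839] size [34.7447 33.8506] ang%90 6.72343572740661
band rack mm [85.1298  0.1828] size [19.4288 42.6805] ang%90 0.29220055666237954
t 21.75 tcp rack mm [[-162.8379   82.3707]] z 0.17897969993067067 tilt [ 0.003   0.0012 -1.    ] F [ 1.7713  0.2687 -0.0379] w 0.0457599154443591
yaw in rack 90.17336580823569 az needed 0.1733658082356726 | tool delta now [-82.9918 142.2485 120.2516]
tool delta mm after turning [-82.3707 142.8379 119.9797]
```

View pics/top12c.png

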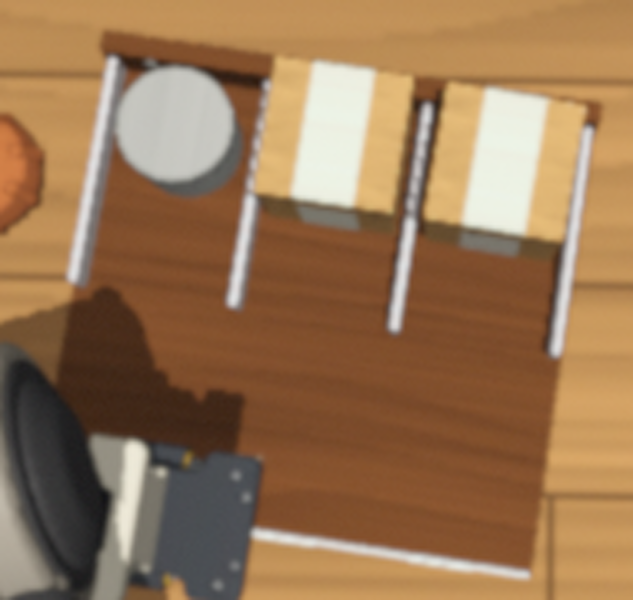

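View pics/c12.png

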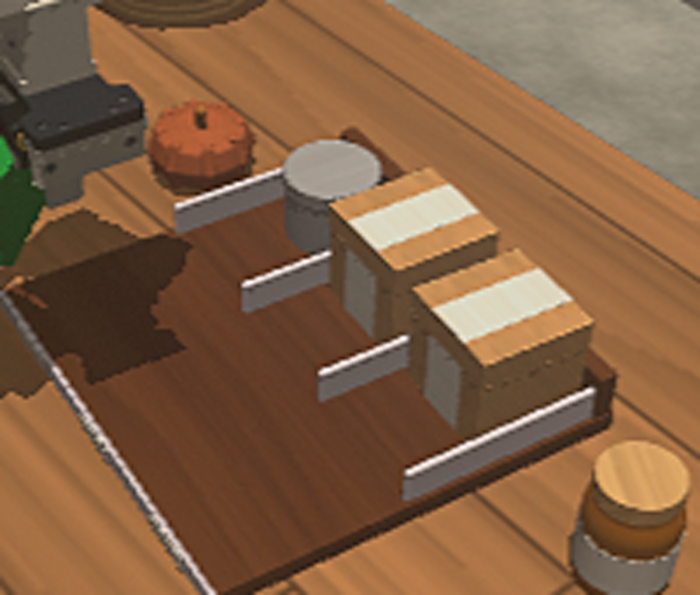

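The carton stands at rack (85.1, 0.2) mm with yaw 0.3°, and the hand is clear. The other goods look unmoved, so I'm handing in.

```bash
python3 -c "
from rig import bot
print(bot.job_done())"
```

```text
the job is handed in; nothing more can be done
None
```

The candle carton is home against the back stop in the middle lane, standing square. The job was handed in at about 22 s of the 72 s allowed; no verdict was reported.

**How it was done:** I nudged the carton sideways with two half-open fingertips, first from the right and then from the left. I then pushed it down the lane from behind. The fingertips stayed about 7 mm above the rail tops throughout. I stopped when the hand no longer advanced and the wrist force rose to about 6 N.

**Last checks:**
- **Position:** the top camera put the carton at rack x 85.1 mm, y 0.2 mm, turned 0.3°. The home position is x 85 mm, so it is within tolerance.
- **Other goods:** the stock box and tin measured within about 1 mm of where they stood before the pushes. The jar and pumpkin I only checked by eye, and they looked unmoved.
- **Hand:** it was clear of the display goods at the end.

**What disagreed or went unverified:**
- The first sideways push left the carton at y +4 mm and still turned about 4°. The push from the left brought that to 1.3 mm and 2.3°, and the push from behind squared it.
- The box outline in the top images read 2 to 5 mm too large, and the arm partly hid or blended with it in the later ones. I relied on the paper band for the final position.
- Rail contact is not measured directly. No image showed any, and wrist forces stayed at a few newtons.

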